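# Repack the handpiece service tray

## Robot

A 7-joint arm with a two-finger parallel gripper is mounted at the origin on the work surface. World frame = base frame: x ahead of the robot, y to its left, z up, the work surface at z = 0. Lengths are in m, angles in rad, forces in N, time in s.
With the tool pointing down it reaches from about 0.4 to 0.85 m from the base axis. Payload 10.4 kg.
Tool frame: the origin (TCP) lies midway between the tips of the shut fingers; the grasp point (between the pads) lies 19 mm behind it (manip.tcp_to_grasp is the distance from the TCP to the grasp point, in m); z points along the fingers, y is the line along which they close (so a half turn about z gives the same grasp; the last joint's range is limited). The gripper opens to 85 mm and grips with 20 to 120 N. Pads are 22 mm wide; open, the fingers measure 114 mm over their backs; the gripper's body (76 mm by 85 mm) begins 54 mm behind the grasp point. The pads swing forward as they close: fully open they stand 13 mm farther back than shut.
Start: joints at [-1.201, 0.332, -0.065, 1.46, 0.022, 1.35, -0.088], TCP at [0.239, 0.577, 0.231] pointing down, gripper open.
Joint ranges: [-2.6, 2.6], [-0.5, 2.12], [-1.47, 1.34], [0.16, 2.42], [-1.27, 4.41], [0.06, 2.06], [-2.6, 2.6]. Speed limits (rad/s): [2.22, 2.22, 2.79, 2.79, 3.14, 3.14, 3.14].

## Interface

Orientations are given as a unit quaternion [x, y, z, w].
In Python, from workcell import manip gives the robot as it stands.
- The arm moves only by the shell command python3 -m jog 'ROWS' [FORCE]. ROWS is a JSON object of lists of equal length, an entry for each row: "offset": the shift along the world's x, y, z in m, a list of three; "yaw": the turn about the world's z in degrees; "jaw": the closure, from 0 (fully open) to 1 (shut). A call has 1 to 20 rows; each row shifts and turns the commanded pose from where the row before left it; what a row does not reach is not made up. A row lasts 1/12 s, in which the tool goes at most 41.7 mm and 7.16 degrees, less where a joint would pass 70% of its speed; a pose out of reach is approached as far as the arm can. A call is refused whole if a number of a shift passes 0.0417 or a number of a turn 7.16, either way. A call with a gripper value outside its range is refused whole. The fingers move at their own pace and stop on an object; FORCE is the grip in N (left out, the last holds). Time passes only in rows, so rows that do not move let the fingers close. It gives the time, the measured TCP pose, the force, the opening and the grip force at its end, in the units of the state.
- manip.get_obs(): the state, without advancing time (a new reading comes with each control period).
- manip.camera(name): name is "side" or "top" or "wrist"; returns a dict with "frame" (400x640x3 uint8, red, green, blue), "camera_matrix" (3x3 intrinsics, pixels), "eye" and "attitude" of the camera in the world; the wrist camera has in their place "hand_eye" (4x4, takes a point from camera to tool coordinates, whose origin is the TCP and whose axes are the flange's). Camera axes: x right, y up, looking along -z (the intrinsics and any distortion apply to the point x, -y, -z); pixel columns grow to the right and rows downward; lengths in m; the calibration is good to about 2 mm. The wrist camera is an equidistant fisheye: a pixel r from the principal point sees the ray r / f radians off the axis. A picture is of the moment at which its call begins: read the wrist's pose just before it. There is no depth.
- manip.hand_in(): hands the job in; it is judged then, once.
Trained networks look in a picture, given as the dict that the camera call returned (one of the last four; its "shot" number tells which), for a name from the list of things; names that differ only in an ending like _2 or _b are one class to them, and where a whole thing is asked for, a point or a joint stands for the part that bears it (a point fixed in the world has none). Each returns a list of dicts, best first, with "score" (0 to 1); they miss things now and then, are a little off and sometimes report something else, mostly with a low value. They report only what shows in the picture. A call takes as long as a camera call. They do not tell look-alikes from the thing itself.
- manip.masks_of(picture, name): "region" (400x640 bool, what is visible of it).
- manip.tip_of(picture, name): "at" ([x, y, z] in m, in world coordinates, good to about 4 mm: a listed point, or the origin of a listed thing).
The state is a dict: "clock": time; "joint_pos": joint angles; "joint_velocities": joint speeds; "tau": joint torques, N m; "position": TCP position; "ee_rot": TCP orientation; "ft_force": force on the tool from outside, world axes, zero at the start; "torque": the same for the moment, N m; "grip_width": opening from 0.0 (shut) to 1.0 (fully open); "grasp_force": force on a finger pad.
Only numpy, scipy, OpenCV 4.12 (cv2) and the standard library are available. Lean on these libraries where they do the work, as an engineer would, in place of code of your own. Each camera call takes 0.05 s, during which the arm holds its last target. There are 200 camera calls.

## Task

Put the four steel parts of the handpiece back into the white inserts of the grey service tray, each standing upright and fully down: the flanged bush in the round well, the square block in the square pocket, the short plate in the oblong slot, and the thin-walled sleeve over the peg. Leave the two look-alikes, the collar with the narrow bore and the long plate, standing where they are.

Things in the scene. Friction and masses are not known exactly. Their poses are not given: they have to be found in the camera images.
- bush: Flanged steel bush, standing on its flange: flange 34 mm diameter and 14 mm high, above it a plain neck 20 mm diameter; total height 48 mm; about 100 g. Origin: centre of its underside, z up along its axis. All loose parts start upright on a 2 mm steel sheet, at least 25 mm apart; a small bottle and a small jar stand among them.
- sleeve: Thin-walled steel sleeve, an open tube standing on end: 42 mm outside, 32 mm bore right through, 36 mm high; about 100 g. Origin: centre of its underside, z along its axis.
- block: Square steel block, 28 x 28 mm and 38 mm high, with a dark round 12 mm mark on top; about 160 g. Origin: centre of its underside, x and y along its sides, z up.
- plate: Short steel plate standing on edge: 46 mm long (x), 14 mm thick (y), 34 mm high (z); about 140 g. Origin: centre of its underside.
- thick_collar: Look-alike of the sleeve that does not belong: steel collar of the same outside size (42 mm diameter, 36 mm high) but with only a 10 mm bore in a thick wall. Origin: centre of its underside. Leave it alone.
- long_plate: Look-alike of the short plate that does not belong: 70 mm long (x), 14 mm thick (y), 34 mm high (z), standing on edge. Origin: centre of its underside. Leave it alone.
- round_insert: The insert with the round well, for the flanged bush. One of four fixed white inserts with dark well floors, 78 x 78 mm, set two by two in any order, 84 mm apart, in a fixed grey tray (176 x 176 mm, walls 14 mm high). Origin: centre of its underside, z up; 16 mm high, the well 52 mm diameter, 10 mm deep, at the centre; its floor is 6 mm above the origin.
- square_insert: The insert with the square pocket, for the square block. One of four fixed white inserts with dark well floors, 78 x 78 mm, set two by two in any order, 84 mm apart, in a fixed grey tray (176 x 176 mm, walls 14 mm high). Origin: centre of its underside, z up; 16 mm high, the pocket 44 x 44 mm (sides along x and y), 10 mm deep, at the centre; its floor is 6 mm above the origin.
- slot_insert: The insert with the oblong slot, for the short plate. One of four fixed white inserts with dark well floors, 78 x 78 mm, set two by two in any order, 84 mm apart, in a fixed grey tray (176 x 176 mm, walls 14 mm high). Origin: centre of its underside, z up; 16 mm high, the slot 62 mm along x, 30 mm along y, 10 mm deep, at the centre; its floor is 6 mm above the origin.
- peg_insert: The insert with the upright peg, for the sleeve, which goes over it. One of four fixed white inserts with dark well floors, 78 x 78 mm, set two by two in any order, 84 mm apart, in a fixed grey tray (176 x 176 mm, walls 14 mm high). Origin: centre of its underside, z up; a flat plate 6 mm thick without walls, with a dark peg 14 mm diameter standing 22 mm above the plate at the centre.
Not all that is in view belongs to the job. Leave any pink look-alike of the bush alone. What is shaped like the plate but yellow is not meant.

How it is judged:
At the end, for the whole second after the job is handed in: Bush, block, plate and sleeve each rest in their own insert: within 15 mm of its centre, 3 to 9 mm above its underside, upright within 0.12 rad, released, at rest. Thick collar and long plate: upright, at rest, within 30 mm of their start (horizontal distance between bush and round_insert below 0.015 m and z of bush in the frame of round_insert between 0.003 and 0.009 m and angle between each of bush, sleeve, block, plate, thick_collar, long_plate's own z axis and vertical below 0.12 rad and linear speed of each of bush, sleeve, block, plate, thick_collar, long_plate below 0.02 m/s and horizontal distance between sleeve and peg_insert below 0.015 m and z of sleeve in the frame of peg_insert between 0.003 and 0.009 m and horizontal distance between block and square_insert below 0.015 m and z of block in the frame of square_insert between 0.003 and 0.009 m and horizontal distance between plate and slot_insert below 0.015 m and z of plate in the frame of slot_insert between 0.003 and 0.009 m and distance of each of thick_collar, long_plate from where it was at the start of the episode below 0.03 m); the robot touches nothing.
It fails at once if a look-alike (thick collar or long plate) is picked up or pushed away: more than 30 mm from its start (distance of any of thick_collar, long_plate from where it was at the start of the episode above 0.03 m).
It also fails if it takes over 106 s, if anything falls off the work surface, if the arm or the gripper's body presses on something with over 40 N, if the wrist force passes 120 N, or if a joint passes its speed limit or range.

## Working session

There is one attempt and no reset: what is moved stays moved. The work goes in short steps, Python scripts to look and compute and a shell command to move; the robot and the scene stay as the last step left them, time stands still between calls to the robot, and variables do not carry over. Pictures are saved under pics/ and viewed, at most 14 in all, crops included, and the job is handed in when it is done.

```bash
ls; mkdir -p pics
cat > h.py <<'E'
import numpy as np, cv2
from scipy.spatial.transform import Rotation as R
from workcell import manip
def save(p,n): cv2.imwrite('pics/'+n,p['frame'][:,:,::-1])
NAMES="bush sleeve block plate thick_collar long_plate round_insert square_insert slot_insert peg_insert".split()
def cents(p,name,k=3):
    out=[]
    for d in manip.masks_of(p,name)[:k]:
        v,u=np.nonzero(d['region']); out.append((round(d['score'],2),int(u.mean()),int(v.mean()),len(u)))
    return out
E
python3 - <<'E'
from h import *
o=manip.get_obs(); print({k:np.round(v,3) for k,v in o.items()}, manip.tcp_to_grasp)
for n in('top','side'):
    p=manip.camera(n); save(p,n+'0.png'); print(n,{k:np.round(np.array(v),3).tolist() for k,v in p.items() if k!='frame'})
    for m in NAMES:
        print(m,[(round(d['score'],2),np.round(d['at'],3).tolist()) for d in manip.tip_of(p,m)[:4]], cents(p,m))
E
```

```text
pics
{'clock': np.float64(0.0), 'joint_pos': array([-1.201,  0.333, -0.065,  1.461,  0.022,  1.35 , -0.088]), 'joint_velocities': array([-0.001,  0.001, -0.001,  0.   ,  0.001,  0.   , -0.002]), 'tau': array([-0.0000e+00, -6.2544e+01,  4.9000e-02, -3.9161e+01,  1.6000e-02,
        1.0000e-02,  0.0000e+00]), 'position': array([0.239, 0.577, 0.231]), 'ee_rot': array([ 0.195,  0.981, -0.001, -0.   ]), 'ft_force': array([0.136, 0.31 , 0.272]), 'torque': array([ 0.033, -0.034,  0.005]), 'grasp_force': np.float64(0.0), 'grip_width': np.float64(0.996)} 0.0187
top {'camera_matrix': [[470.717, 0.0, 320.672], [0.0, 470.717, 196.662], [0.0, 0.0, 1.0]], 'eye': [0.403, 0.008, 0.929], 'attitude': [0.044, -0.045, -0.7, 0.711], 'shot': 1}
bush [(0.61, [0.528, -0.273, 0.004]), (0.54, [0.737, -0.218, -0.001]), (0.52, [0.54, -0.182, 0.003]), (0.51, [0.626, -0.18, 0.005])] [(0.86, 434, 92, 289), (0.67, 414, 145, 260), (0.52, 418, 186, 205)]
sleeve [(0.87, [0.62, -0.278, 0.003]), (0.2, [0.532, -0.095, -0.002])] [(0.82, 465, 146, 402)]
block [(0.58, [0.534, -0.096, 0.001])] [(0.48, 371, 187, 258)]
plate [
[... 975 characters left out ...]
sleeve [(0.86, [0.62, -0.276, 0.003])] [(0.8, 433, 269, 616)]
block [(0.6, [0.534, -0.096, 0.002])] [(0.56, 339, 227, 363)]
plate [(0.82, [0.323, -0.115, 0.0]), (0.51, [0.437, -0.09, 0.002])] [(0.67, 246, 274, 465)]
thick_collar [(0.7, [0.527, -0.272, -0.001])] [(0.84, 391, 288, 644), (0.5, 321, 176, 715)]
long_plate [(0.87, [0.433, -0.188, 0.003])] [(0.75, 318, 277, 546)]
round_insert [(0.87, [0.608, 0.178, 0.004])] [(0.82, 308, 160, 516)]
square_insert [(0.73, [0.598, 0.093, 0.004]), (0.4, [0.517, 0.105, 0.002])] [(0.88, 322, 177, 684)]
slot_insert [(0.92, [0.515, 0.107, 0.002])] [(0.89, 288, 184, 759)]
peg_insert [(0.8, [0.521, 0.187, 0.008])] [(0.88, 277, 169, 460), (0.2, 294, 243, 301)]
```

Run:
```python
import cv2
t=cv2.imread('pics/top0.png')[60:320,200:500]; cv2.imwrite('pics/topc.png',cv2.resize(t,None,fx=2.3,fy=2.3,interpolation=3))
t=cv2.imread('pics/side0.png')[130:320,200:500]; cv2.imwrite('pics/sidec.png',cv2.resize(t,None,fx=2.6,fy=2.6,interpolation=3))
```

```text
(no output)
```

View pics/topc.png

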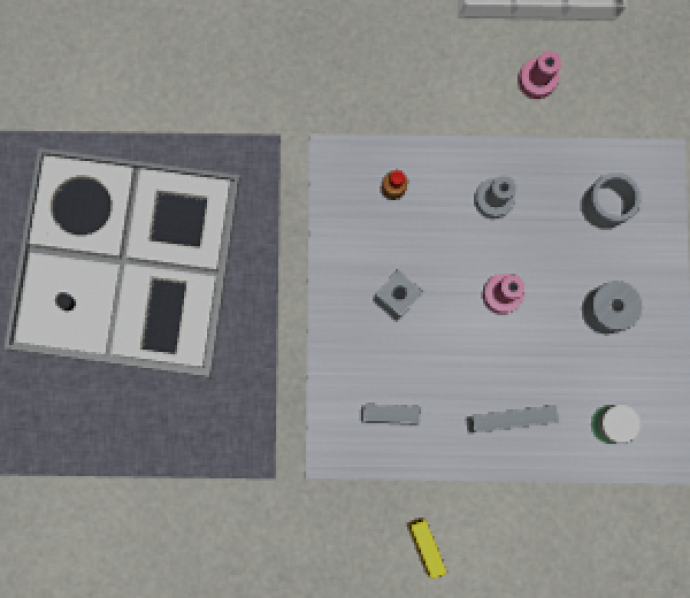

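View pics/sidec.png

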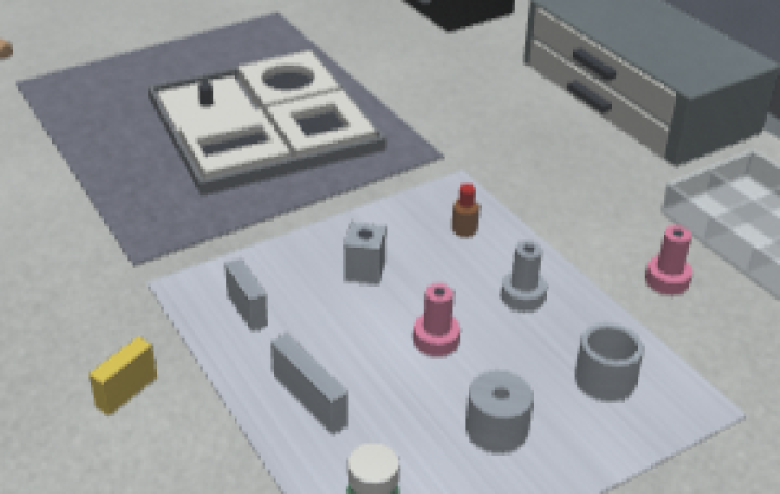

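The steel bush is at top pixel (416,145). The pink ones at (418,186) and (434,92) are decoys, and so is the yellow plate at (384,297). The sleeve is at (465,146), the collar at (465,193), the block at (373,187), the short plate at (368,239) and the long plate at (422,241). The tray is on the left: round well far-left, square far-right, peg near-left, slot near-right. Next I fit poses in both views with z left free.

```bash
cat >> h.py <<'E'
def project(p,X):
    Rm=R.from_quat(p['attitude']).as_matrix(); c=(np.asarray(X)-p['eye'])@Rm
    K=np.array(p['camera_matrix']); q=np.c_[c[:,0],-c[:,1],-c[:,2]]@K.T
    return q[:,:2]/q[:,2:]
def ray(p,uv):
    K=np.array(p['camera_matrix']); d=np.linalg.solve(K,[uv[0],uv[1],1.]); d=R.from_quat(p['attitude']).apply([d[0],-d[1],-d[2]])
    return np.array(p['eye']),d/np.linalg.norm(d)
def tri(rays):
    A=sum(np.eye(3)-np.outer(d,d) for o,d in rays); b=sum((np.eye(3)-np.outer(d,d))@o for o,d in rays)
    return np.linalg.solve(A,b)
def box(l,w,h): return [np.array([[sx*l/2,sy*w/2,z] for sx in(-1,1) for sy in(-1,1) for z in(0,h)])]
def cyl(r,z0,z1):
    a=np.linspace(0,2*np.pi,32); return np.array([[r*np.cos(t),r*np.sin(t),z] for t in a for z in(z0,z1)])
MODEL=dict(bush=[cyl(.017,0,.014),cyl(.010,.014,.048)],sleeve=[cyl(.021,0,.036)],block=box(.028,.028,.038),plate=box(.046,.014,.034))
def sil(p,name,x):
    im=np.zeros((1600,2560),np.uint8); c,s=np.cos(x[3]),np.sin(x[3])
    for P in MODEL[name]:
        W=P@np.array([[c,s,0],[-s,c,0],[0,0,1]])+x[:3]
        cv2.fillConvexPoly(im,cv2.convexHull(np.round(project(p,W)*4+1.5).astype(np.int32)),1)
    return im
E
cat > fit.py <<'E'
from h import *
from scipy.optimize import minimize
P=[manip.camera('top'),manip.camera('side')]
G=dict(bush=[.624,-.179,.002,0],sleeve=[.62,-.277,.002,0],block=[.534,-.096,.002,.7],plate=[.437,-.088,.002,0.08])
G['plate'][3]=np.pi/2
for n,g in G.items():
    M=[]
    for p in P:
        uv=project(p,[np.array(g[:3])+[0,0,.018]])[0]; best=None
        for d in manip.masks_of(p,n):
            v,u=np.nonzero(d['region'])
            if np.hypot(u.mean()-uv[0],v.mean()-uv[1])<9: best=d['region']; break
        if best is None: print('nomask',n,p['shot'])
        M.append(None if best is None else cv2.resize(best.astype(np.uint8),(2560,1600),interpolation=0))
    def cost(x):
        c=0
        for p,m in zip(P,M):
            if m is None: continue
            s=sil(p,n,x); c+=1-(s&m).sum()/(s|m).sum()
        return c
    res=[]
    for dy in (-.3,0,.3):
        x0=np.array(g,float); x0[3]+=dy
        S=np.vstack([x0]+[x0+np.eye(4)[i]*[.006,.006,.006,.2][i] for i in range(4)])
        res.append(minimize(cost,x0,method='Nelder-Mead',options=dict(initial_simplex=S,maxiter=120,xatol=1e-4,fatol=1e-4)))
    for r in sorted(res,key=lambda r:r.fun)[:2]: print(n,np.round(r.x,4),round(np.degrees(r.x[3]),1),round(r.fun,3))
print('block mark',tri([ray(P[0],(373.5,187)),ray(P[1],(340.4,219.6))]).round(4))
print('bush top',tri([ray(P[0],(418.7,141.3)),ray(P[1],(403,224.6))]).round(4))
print('peg top',tri([ray(P[0],(230,191.7)),ray(P[1],(278.8,162.7))]).round(4))
L=np.array([[-.042,.042],[-.042,-.042],[.042,.042],[.042,-.042]]) # peg,slot,round,square
W=[]
for n in('peg_insert','slot_insert','round_insert','square_insert'):
    A=np.array([d['at'] for p in P for d in manip.tip_of(p,n)[:1]]); W.append(A.mean(0))
W=np.array(W); c=W.mean(0); H=L.T@(W[:,:2]-c[:2]); yaw=np.arctan2(H[0,1]-H[1,0],H[0,0]+H[1,1])
print('tray',c,np.degrees(yaw),(L@np.array([[np.cos(yaw),np.sin(yaw)],[-np.sin(yaw),np.cos(yaw)]])+c[:2]).round(4).tolist(),'\n',W.round(4))
E
python3 fit.py
```

```text
bush [ 6.238e-01 -1.776e-01  2.000e-04 -1.695e-01] -9.7 0.218
bush [ 0.6235 -0.1777  0.0011  0.4356] 25.0 0.219
sleeve [ 0.6209 -0.2749 -0.0007  0.0571] 3.3 0.363
sleeve [ 6.207e-01 -2.744e-01 -3.000e-04  2.515e-01] 14.4 0.364
block [ 0.5345 -0.0915  0.0017  0.7588] 43.5 0.293
block [ 0.5336 -0.0913  0.0024  0.8393] 48.1 0.296
plate [ 0.4355 -0.0854 -0.0024  1.5183] 87.0 0.272
plate [ 0.4355 -0.0854 -0.0016  1.5141] 86.8 0.273
block mark [ 0.535  -0.0927  0.0394]
bush top [ 0.6232 -0.1777  0.0502]
peg top [0.523  0.1816 0.0332]
tray [0.5615    0.1410375 0.003525 ] -6.345869842433975 [[0.5244, 0.1874], [0.5151, 0.1039], [0.6079, 0.1781], [0.5986, 0.0947]] 
 [[0.5243 0.1868 0.0052]
 [0.5147 0.1046 0.0022]
 [0.6078 0.1774 0.0032]
 [0.5992 0.0953 0.0035]]
```

```bash
python3 -m jog '{"offset":[[0.01,-0.033,-0.004],[0.01,-0.033,-0.004],[0.01,-0.033,-0.004],[0.01,-0.033,-0.004],[0.01,-0.033,-0.004],[0.01,-0.033,-0.004],[0.01,-0.033,-0.004],[0.01,-0.033,-0.004],[0.01,-0.033,-0.004],[0.01,-0.033,-0.004],[0.01,-0.033,-0.004],[0.01,-0.033,-0.004],[0.01,-0.033,-0.004],[0.01,-0.033,-0.004],[0.01,-0.033,-0.004],[0.01,-0.033,-0.004],[0.01,-0.033,-0.004],[0.01,-0.033,-0.004],[0.01,-0.033,-0.004],[0,0,0]],"yaw":[-3.7,-3.7,-3.7,-3.7,-3.7,-3.7,-3.7,-3.7,-3.7,-3.7,-3.7,-3.7,-3.7,-3.7,-3.7,-3.7,-3.7,-3.7,-3.7,0],"jaw":[0.5,0.5,0.5,0.5,0.5,0.5,0.5,0.5,0.5,0.5,0.5,0.5,0.5,0.5,0.5,0.5,0.5,0.5,0.5,0.5]}' 40
cat >> h.py <<'E'
def state():
    o=manip.get_obs(); y=R.from_quat(o['ee_rot']).as_matrix()[:,1]; a=np.degrees(np.arctan2(y[1],y[0]))
    print('t',round(float(o['clock']),2),'pos',np.round(o['position'],4),'closing',round((a+90)%180-90,1),'w',round(float(o['grip_width']),3),'g',round(float(o['grasp_force']),1),'F',np.round(o['ft_force'],1),'q7',round(o['joint_pos'][6],2)); return o
def look(names,png=None):
    state(); p=manip.camera('wrist')
    if png: save(p,png)
    for n in names: print(n,[(round(d['score'],2),np.round(d['at'],3).tolist()) for d in manip.tip_of(p,n)[:3]],cents(p,n))
    return p
E
python3 - <<'E'
from h import *
p=look(['plate','block','bush'],'w1.png'); print(np.round(p['hand_eye'],3).tolist(),np.round(p['camera_matrix'],1).tolist())
E
```

```text
clock: 4.67
position: [0.43, -0.0555, 0.1553]
ee_rot: [0.728, 0.686, -0.0, 0.001]
ft_force: [-1.9, 0.5, -0.7]
grip_width: 0.5
grasp_force: 0.0
t 4.67 pos [ 0.43   -0.0555  0.1553] closing -3.4 w 0.5 g 0.0 F [-1.9  0.5 -0.7] q7 -0.07
plate [(0.96, [0.438, -0.09, 0.002]), (0.81, [0.325, -0.114, 0.0])] [(0.91, 221, 247, 978), (0.65, 323, 216, 878)]
block [(0.78, [0.535, -0.088, -0.001])] [(0.78, 423, 216, 1109)]
bush [(0.95, [0.623, -0.178, 0.004]), (0.69, [0.734, -0.216, -0.002]), (0.62, [0.536, -0.183, 0.001])] [(0.84, 542, 287, 602), (0.76, 484, 275, 877), (0.57, 418, 281, 526)]
[[0.0, 0.95, 0.313, 0.08], [1.0, -0.0, -0.0, -0.0], [-0.0, 0.313, -0.95, -0.142], [0.0, 0.0, 0.0, 1.0]] [[309.7, 0.0, 316.7], [0.0, 309.7, 196.8], [0.0, 0.0, 1.0]]
```

View pics/w1.png

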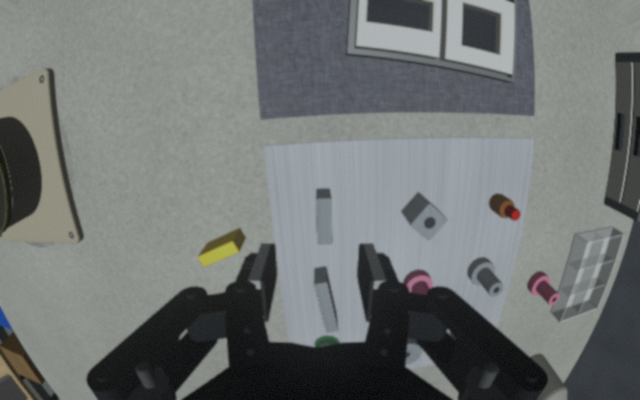

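The wrist picture shows the plate at (323,216), upright in the image, so it lines up with the fingers. The block is at (423,216), the steel bush at (484,275) and the long plate at (325,298).

```bash
cat >> h.py <<'E'
def wray(p,o,uv):
    K=np.array(p['camera_matrix']); d=np.array([uv[0]-K[0,2],uv[1]-K[1,2]]); r=np.hypot(*d); th=r/K[0,0]
    c=np.array([np.sin(th)*d[0]/r,-np.sin(th)*d[1]/r,-np.cos(th)]); H=np.array(p['hand_eye']); T=R.from_quat(o['ee_rot'])
    return T.apply(H[:3,3])+o['position'],T.apply(H[:3,:3]@c)
def atz(oray,z): o,d=oray; return o+d*(z-o[2])/d[2]
E
python3 - <<'E'
from h import *
o=manip.get_obs(); p=manip.camera('wrist')
g=cv2.cvtColor(p['frame'],cv2.COLOR_RGB2GRAY)
for d in manip.masks_of(p,'plate')[:2]:
    v,u=np.nonzero(d['region']); print(u.min(),u.max(),v.min(),v.max())
for uv in ((316.5,203.5),(331,203.5),(317,243),(333,243),(324,223)): print(uv,atz(wray(p,o,uv),.036).round(4))
cv2.imwrite('pics/w1c.png',cv2.resize(p['frame'][170:260,280:460,::-1],None,fx=4,fy=4,interpolation=3))
E
```

```text
317 332 196 250
199 246 233 270
(316.5, 203.5) [ 0.4284 -0.061   0.036 ]
(331, 203.5) [ 0.4413 -0.0617  0.036 ]
(317, 243) [ 0.427  -0.1005  0.036 ]
(333, 243) [ 0.4421 -0.1012  0.036 ]
(324, 223) [ 0.4344 -0.0803  0.036 ]
```

View pics/w1c.png

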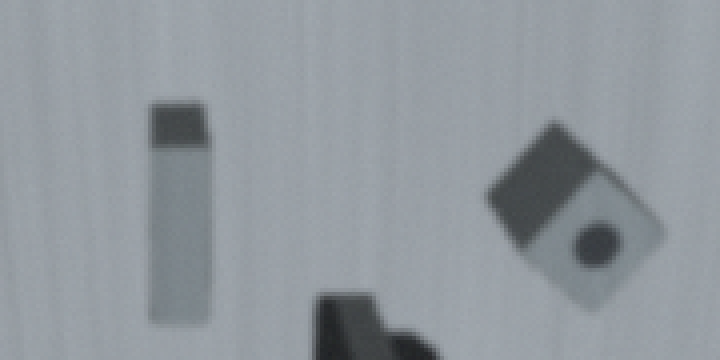

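```bash
python3 -m jog '{"offset":[[0.003,-0.015,-0.02],[0.0025,-0.0155,-0.03],[0,0,-0.03],[0,0,-0.03],[0,0,-0.02],[0,0,-0.011],[0,0,0],[0,0,0],[0,0,0],[0,0,0],[0,0,0],[0,0,0]],"yaw":[0,0,0,0,0,0,0,0,0,0,0,0],"jaw":[0.5,0.5,0.5,0.5,0.5,0.5,0.5,1,1,1,1,1]}' 60
```

```text
clock: 6.12
position: [0.4358, -0.0799, 0.0155]
ee_rot: [0.724, 0.69, 0.001, 0.001]
ft_force: [-1.5, -0.1, 7.7]
grip_width: 0.149
grasp_force: 59.5
```

```bash
python3 -m jog '{"offset":[[0,0,0.02],[0,0,0.03],[0,0,0.03],[0.0056,0.0142,0],[0.0056,0.0142,0],[0.0056,0.0142,0],[0.0056,0.0142,0],[0.0056,0.0142,0],[0.0056,0.0142,0],[0.0056,0.0142,0],[0.0056,0.0142,0],[0.0056,0.0142,0],[0.0056,0.0142,0],[0.0056,0.0142,0],[0.0056,0.0142,0],[0.0056,0.0142,0],[0,0,0],[0,0,0]],"yaw":[0,0,0,6.65,6.65,6.65,6.65,6.65,6.65,6.65,6.65,6.65,6.65,6.65,6.65,6.65,0,0],"jaw":[1,1,1,1,1,1,1,1,1,1,1,1,1,1,1,1,1,1]}'
python3 - <<'E'
from h import *
look(['plate','slot_insert','peg_insert'],'w2.png')
P=manip.camera('side'); print(manip.tip_of(P,'plate')[:2])
E
```

```text
clock: 7.62
position: [0.5076, 0.105, 0.0947]
ee_rot: [0.056, 0.998, 0.0, 0.0]
ft_force: [-0.4, -0.5, -1.1]
grip_width: 0.148
grasp_force: 58.7
t 7.62 pos [0.5076 0.105  0.0947] closing 83.6 w 0.148 g 58.7 F [-0.4 -0.5 -1.1] q7 1.25
plate [(0.88, [0.327, -0.115, 0.001]), (0.79, [0.515, 0.104, 0.08])] [(0.86, 52, 44, 1474), (0.77, 316, 271, 2896)]
slot_insert [] [(0.62, 317, 203, 8155)]
peg_insert [(0.97, [0.526, 0.188, 0.005])] [(0.63, 416, 209, 8120), (0.38, 16, 250, 1017)]
[{'at': [0.3194, -0.1169, 0.0014], 'score': 0.87}, {'at': [0.5181, 0.102, 0.0818], 'score': 0.55}]
```

View pics/w2.png

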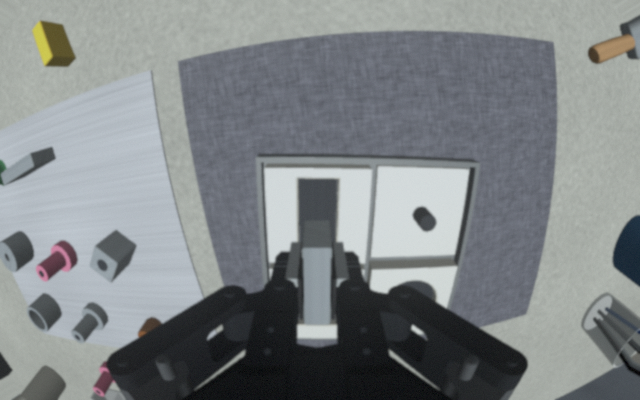

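The plate is held at (316,271), directly over and in line with the slot at (318,203). The estimates agree on (0.515, 0.104), so I lower it.

```bash
python3 -m jog '{"offset":[[0,0,-0.03],[0,0,-0.025],[0,0,-0.009],[0,0,-0.004],[0,0,-0.002],[0,0,0],[0,0,0]],"yaw":[0,0,0,0,0,0,0],"jaw":[1,1,1,1,1,1,1]}'
```

```text
clock: 8.65
position: [0.5085, 0.1047, 0.0255]
ee_rot: [0.056, 0.998, 0.0, 0.001]
ft_force: [0.3, -0.0, -1.1]
grip_width: 0.15
grasp_force: 58.8
```

```bash
python3 -m jog '{"offset":[[0,0,-0.001],[0,0,-0.001],[0,0,0]],"yaw":[0,0,0],"jaw":[1,1,1]}'
```

```text
clock: 8.9
position: [0.5086, 0.1048, 0.0245]
ee_rot: [0.056, 0.998, 0.001, 0.001]
ft_force: [-6.4, -2.5, 18.8]
grip_width: 0.149
grasp_force: 61.5
```

```bash
python3 -m jog '{"offset":[[0,0,0],[0,0,0],[0,0,0],[0,0,0],[0,0,0.02],[0,0,0.03],[0,0,0.03],[0.003,-0.022,0],[0.003,-0.022,0],[0.003,-0.022,0],[0.003,-0.022,0],[0.003,-0.022,0],[0.003,-0.022,0],[0.003,-0.022,0],[0.003,-0.022,0],[0.002,-0.021,0],[0,0,0],[0,0,0]],"yaw":[0,0,0,0,0,0,0,-4.5,-4.5,-4.5,-4.5,-4.5,-4.5,-4.5,-4.5,-4,0,0],"jaw":[0.6,0.6,0.6,0.6,0.4,0.4,0.35,0.35,0.35,0.35,0.35,0.35,0.35,0.35,0.35,0.35,0.35,0.35]}'
python3 - <<'E'
from h import *
o=manip.get_obs(); p=look(['block','plate'],'w3.png')
P=manip.camera('side'); print([ (d['at'],d['score']) for d in manip.tip_of(P,'plate')[:3]])
E
```

```text
clock: 10.4
position: [0.5334, -0.0936, 0.1023]
ee_rot: [0.394, 0.919, -0.0, 0.0]
ft_force: [-0.0, 1.2, 0.0]
grip_width: 0.653
grasp_force: 0.0
t 10.4 pos [ 0.5334 -0.0936  0.1023] closing 43.5 w 0.653 g 0.0 F [-0.   1.2  0. ] q7 1.01
block [(0.61, [0.535, -0.093, 0.001])] [(0.62, 318, 206, 1939)]
plate [(0.81, [0.326, -0.113, 0.0]), (0.69, [0.516, 0.101, 0.011])] [(0.79, 116, 59, 1141), (0.65, 483, 18, 1621)]
[([0.3224, -0.1145, -0.0015], 0.75), ([0.516, 0.1014, 0.0112], 0.63)]
```

View pics/w3.png

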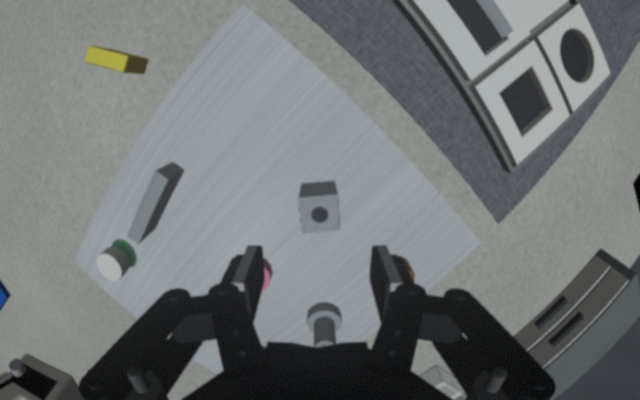

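The plate stands in the slot at (485,20). The block at (318,206) is square to the jaws. Now I grip the block.

```bash
python3 -m jog '{"offset":[[0.001,0.001,-0.02],[0,0,-0.03],[0,0,-0.025],[0,0,-0.011],[0,0,0],[0,0,0],[0,0,0],[0,0,0],[0,0,0],[0,0,0]],"yaw":[0,0,0,0,0,0,0,0,0,0],"jaw":[0.35,0.35,0.35,0.35,0.35,1,1,1,1,1]}' 60
```

```text
clock: 11.58
position: [0.5358, -0.0916, 0.0181]
ee_rot: [0.394, 0.919, 0.001, 0.001]
ft_force: [-1.0, 0.3, 7.9]
grip_width: 0.316
grasp_force: 58.6
```

```bash
python3 -m jog '{"offset":[[0,0,0.02],[0,0,0.03],[0,0,0.03],[0.007,0.0207,0],[0.007,0.0207,0],[0.007,0.0207,0],[0.007,0.0207,0],[0.007,0.0207,0],[0.007,0.0207,0],[0.007,0.0207,0],[0.007,0.0207,0],[0.007,0.0207,0],[0,0,0],[0,0,-0.03],[0,0,-0.02],[0,0,-0.01],[0,0,-0.003],[0,0,0],[0,0,0]],"yaw":[0,0,0,4.5,4.5,4.5,4.5,4.5,4.5,4.5,4.5,4.2,0,0,0,0,0,0,0],"jaw":[1,1,1,1,1,1,1,1,1,1,1,1,1,1,1,1,1,1,1]}'
python3 - <<'E'
from h import *
look(['block','square_insert'])
P=manip.camera('side'); save(P,'s4.png');print([ (d['at'],d['score']) for d in manip.tip_of(P,'block')[:3]])
E
```

```text
clock: 13.17
position: [0.5983, 0.0947, 0.0346]
ee_rot: [0.054, 0.999, 0.0, 0.001]
ft_force: [0.8, -0.1, -0.8]
grip_width: 0.32
grasp_force: 58.2
t 13.17 pos [0.5983 0.0947 0.0346] closing 83.8 w 0.32 g 58.2 F [ 0.8 -0.1 -0.8] q7 1.39
block [(0.85, [0.596, 0.099, 0.017])] [(0.68, 316, 262, 4567)]
square_insert [(0.73, [0.6, 0.097, 0.006])] [(0.73, 315, 208, 9629)]
[([0.5993, 0.097, 0.016], 0.41)]
```

Centred and still clear of the floor, so I lower the remaining 8 mm.

```bash
python3 -m jog '{"offset":[[0,0,-0.003],[0,0,-0.002],[0,0,-0.001],[0,0,-0.001],[0,0,0]],"yaw":[0,0,0,0,0],"jaw":[1,1,1,1,1]}'
```

```text
clock: 13.93
position: [0.5974, 0.0948, 0.0272]
ee_rot: [0.054, 0.999, 0.0, -0.0]
ft_force: [-6.5, -0.2, 11.6]
grip_width: 0.317
grasp_force: 59.6
```

```bash
python3 -m jog '{"offset":[[0,0,0],[0,0,0],[0,0,0],[0,0,0],[0,0,0.02],[0,0,0.03],[0,0,0.03],[0.0029,-0.0303,0],[0.0029,-0.0303,0],[0.0029,-0.0303,0],[0.0029,-0.0303,0],[0.0029,-0.0303,0],[0.0029,-0.0303,0],[0.0029,-0.0303,0],[0.0029,-0.0303,0],[0.0029,-0.0303,0],[0,0,0],[0,0,0]],"yaw":[0,0,0,0,0,0,0,-4.2,-4.2,-4.2,-4.2,-4.2,-4.2,-4.2,-4.2,-4.2,0,0],"jaw":[0.5,0.5,0.5,0.5,0.4,0.4,0.4,0.4,0.4,0.4,0.4,0.4,0.4,0.4,0.4,0.4,0.4,0.4]}'
python3 - <<'E'
from h import *
look(['bush','block'],'w5.png')
P=manip.camera('side'); print([ (d['at'],d['score']) for d in manip.tip_of(P,'block')[:3]])
E
```

```text
clock: 15.43
position: [0.623, -0.1804, 0.1061]
ee_rot: [0.376, 0.927, -0.001, 0.0]
ft_force: [0.6, 0.6, -0.0]
grip_width: 0.598
grasp_force: 0.0
t 15.43 pos [ 0.623  -0.1804  0.1061] closing 45.8 w 0.598 g 0.0 F [ 0.6  0.6 -0. ] q7 1.23
bush [(0.69, [0.625, -0.178, 0.004]), (0.59, [0.542, -0.185, 0.002]), (0.59, [0.735, -0.217, -0.003])] [(0.96, 363, 308, 895), (0.88, 237, 130, 1654), (0.66, 319, 200, 1653)]
block [] [(0.54, 527, 10, 1043), (0.3, 159, 199, 2561)]
[([0.5998, 0.0897, 0.0119], 0.77)]
```

View pics/w5.png

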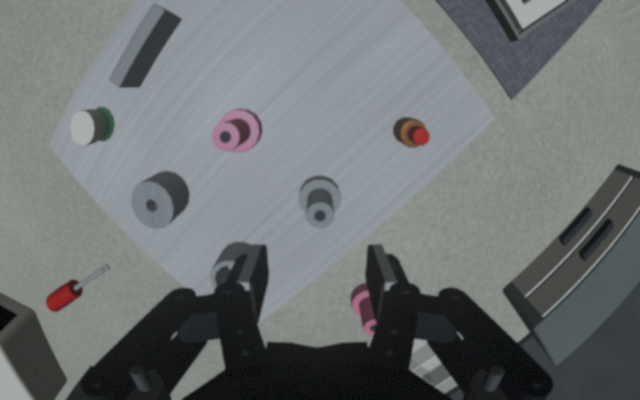

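The steel bush at (319,200) is centred between the jaws and the sleeve at (230,265) is clear of the left finger.

```bash
python3 -m jog '{"offset":[[0.0005,0.002,-0.02],[0,0,-0.03],[0,0,-0.025],[0,0,-0.011],[0,0,0],[0,0,0],[0,0,0],[0,0,0],[0,0,0],[0,0,0]],"yaw":[0,0,0,0,0,0,0,0,0,0],"jaw":[0.4,0.4,0.4,0.4,0.4,1,1,1,1,1]}' 60
```

```text
clock: 16.62
position: [0.6253, -0.1764, 0.0224]
ee_rot: [0.374, 0.927, 0.0, 0.001]
ft_force: [-0.6, -0.6, 6.5]
grip_width: 0.207
grasp_force: 58.5
```

```bash
python3 -m jog '{"offset":[[0,0,0.02],[0,0,0.03],[0,0,0.03],[-0.0014,0.0295,0],[-0.0014,0.0295,0],[-0.0014,0.0295,0],[-0.0014,0.0295,0],[-0.0014,0.0295,0],[-0.0014,0.0295,0],[-0.0014,0.0295,0],[-0.0014,0.0295,0],[-0.0014,0.0295,0],[-0.0014,0.0295,0],[-0.0014,0.0295,0],[-0.0014,0.0295,0],[0,0,0],[0,0,-0.03],[0,0,-0.02],[0,0,-0.008],[0,0,0]],"yaw":[0,0,0,0,0,0,0,0,0,0,0,0,0,0,0,0,0,0,0,0],"jaw":[1,1,1,1,1,1,1,1,1,1,1,1,1,1,1,1,1,1,1,1]}'
python3 - <<'E'
from h import *
look(['bush','round_insert'])
P=manip.camera('side');print([ (d['at'],d['score']) for d in manip.tip_of(P,'bush')[:4]])
E
```

```text
clock: 18.28
position: [0.6062, 0.1776, 0.0408]
ee_rot: [0.374, 0.927, -0.001, -0.001]
ft_force: [0.2, -0.0, -2.0]
grip_width: 0.203
grasp_force: 58.8
t 18.28 pos [0.6062 0.1776 0.0408] closing 46.0 w 0.203 g 58.8 F [ 0.2 -0.  -2. ] q7 0.66
bush [(0.92, [0.607, 0.178, 0.024]), (0.66, [0.516, 0.107, 0.003]), (0.63, [0.54, -0.182, 0.003])] [(0.87, 316, 256, 3442), (0.42, 216, 291, 181)]
round_insert [] [(0.91, 320, 217, 10043)]
[([0.6049, 0.181, 0.0263], 0.67), ([0.7324, -0.2186, 0.0011], 0.61), ([0.5405, -0.1823, 0.002], 0.58)]
```

```bash
python3 -m jog '{"offset":[[0.001,0,-0.004],[0,0,-0.003],[0,0,-0.001],[0,0,-0.001],[0,0,0]],"yaw":[0,0,0,0,0],"jaw":[1,1,1,1,1]}'
```

```text
clock: 19.05
position: [0.6081, 0.1781, 0.033]
ee_rot: [0.374, 0.927, -0.0, -0.0]
ft_force: [-0.4, -0.9, -2.0]
grip_width: 0.205
grasp_force: 58.8
```

```bash
python3 -m jog '{"offset":[[0,0,-0.001],[0,0,-0.001],[0,0,0]],"yaw":[0,0,0],"jaw":[1,1,1]}'
```

```text
clock: 19.3
position: [0.6084, 0.1781, 0.0315]
ee_rot: [0.374, 0.927, 0.0, 0.0]
ft_force: [-1.0, -0.2, -0.7]
grip_width: 0.206
grasp_force: 58.9
```

```bash
python3 -m jog '{"offset":[[0,0,-0.001],[0,0,0],[0,0,0]],"yaw":[0,0,0],"jaw":[1,1,1]}'
```

```text
clock: 19.55
position: [0.6085, 0.1782, 0.0314]
ee_rot: [0.374, 0.927, 0.0, -0.0]
ft_force: [-4.7, -0.6, 10.1]
grip_width: 0.204
grasp_force: 59.8
```

```bash
python3 -m jog '{"offset":[[0,0,0],[0,0,0],[0,0,0],[0,0,0.02],[0,0,0.03],[0,0,0.03],[0.0009,-0.0349,0],[0.0009,-0.0349,0],[0.0009,-0.0349,0],[0.0009,-0.0349,0],[0.0009,-0.0349,0],[0.0009,-0.0349,0],[0.0009,-0.0349,0],[0.0009,-0.0349,0],[0.0009,-0.0349,0],[0.0009,-0.0349,0],[0.0009,-0.0349,0],[0.0009,-0.0349,0],[0.0009,-0.0349,0],[0,0,0]],"yaw":[0,0,0,0,0,0,0,0,0,0,0,0,0,0,0,0,0,0,0,0],"jaw":[0.6,0.6,0.6,0.5,0.4,0.4,0.2,0.2,0.2,0.2,0.2,0.2,0.2,0.2,0.2,0.2,0.2,0.2,0.2,0.2]}'
python3 - <<'E'
from h import *
look(['sleeve','bush'],'w6.png')
P=manip.camera('side'); print([ (d['at'],d['score']) for d in manip.tip_of(P,'bush')[:3]])
P=manip.camera('top'); print([ (d['at'],d['score']) for d in manip.tip_of(P,'bush')[:5]])
E
```

```text
clock: 21.22
position: [0.6172, -0.2848, 0.1105]
ee_rot: [0.378, 0.926, -0.003, 0.001]
ft_force: [-0.5, -1.0, 0.4]
grip_width: 0.8
grasp_force: 0.0
t 21.22 pos [ 0.6172 -0.2848  0.1105] closing 45.5 w 0.8 g 0.0 F [-0.5 -1.   0.4] q7 1.39
sleeve [(0.61, [0.622, -0.277, 0.002])] [(0.79, 328, 197, 2172)]
bush [(0.97, [0.541, -0.183, 0.006]), (0.82, [0.734, -0.216, 0.001])] [(0.8, 340, 40, 1496), (0.64, 458, 236, 1329)]
[([0.5401, -0.1854, 0.0034], 0.89), ([0.6047, 0.1784, 0.0112], 0.74), ([0.7345, -0.2186, -0.0008], 0.67)]
[([0.5425, -0.1808, 0.0002], 0.72), ([0.6094, 0.177, 0.0119], 0.64)]
```

View pics/w6.png

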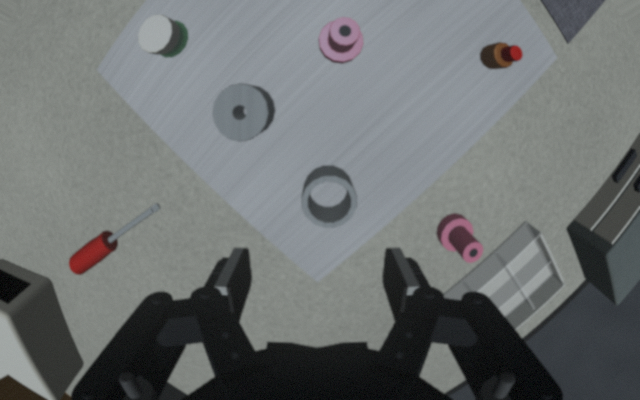

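The bush sits in its well. The sleeve, with the wide bore, is at (328,197), about 9 mm off the jaw centre. I correct for that and grip it gently, since the wall is thin.

```bash
python3 -m jog '{"offset":[[0.002,0.004,-0.02],[0.002,0.004,-0.02],[0,0,-0.025],[0,0,-0.02],[0,0,-0.0095],[0,0,0],[0,0,0],[0,0,0],[0,0,0],[0,0,0],[0,0,0]],"yaw":[0,0,0,0,0,0,0,0,0,0,0],"jaw":[0.2,0.2,0.2,0.2,0.2,0.2,1,1,1,1,1]}' 50
```

```text
clock: 22.58
position: [0.625, -0.2684, 0.018]
ee_rot: [0.374, 0.927, 0.0, 0.002]
ft_force: [-1.5, -0.3, 6.1]
grip_width: 0.473
grasp_force: 50.7
```

```bash
python3 -m jog '{"offset":[[0,0,0.02],[0,0,0.03],[0,0,0.03],[-0.0072,0.0325,0],[-0.0072,0.0325,0],[-0.0072,0.0325,0],[-0.0072,0.0325,0],[-0.0072,0.0325,0],[-0.0072,0.0325,0],[-0.0072,0.0325,0],[-0.0072,0.0325,0],[-0.0072,0.0325,0],[-0.0072,0.0325,0],[-0.0072,0.0325,0],[-0.0072,0.0325,0],[-0.0072,0.0325,0],[-0.0072,0.0325,0],[0,0,0],[0,0,0]],"yaw":[0,0,0,2.7,2.7,2.7,2.7,2.7,2.7,2.7,2.7,2.7,2.7,2.7,2.7,2.7,2.7,0,0],"jaw":[1,1,1,1,1,1,1,1,1,1,1,1,1,1,1,1,1,1,1]}'
python3 - <<'E'
from h import *
look(['sleeve','peg_insert'],'w7.png')
for c in('top','side'):
    P=manip.camera(c)
    for n in('sleeve','peg_insert'): print(c,n,[(np.round(d['at'],4).tolist(),round(d['score'],2)) for d in manip.tip_of(P,n)[:3]])
E
```

```text
clock: 24.17
position: [0.5229, 0.1898, 0.0966]
ee_rot: [0.052, 0.999, 0.001, 0.0]
ft_force: [-0.6, -1.5, -0.4]
grip_width: 0.471
grasp_force: 50.8
t 24.17 pos [0.5229 0.1898 0.0966] closing 84.1 w 0.471 g 50.8 F [-0.6 -1.5 -0.4] q7 1.14
sleeve [(0.96, [0.527, 0.188, 0.084])] [(0.58, 316, 266, 6291)]
peg_insert [(0.58, [0.527, 0.187, 0.004])] [(0.66, 313, 191, 7207)]
top sleeve []
top peg_insert [([0.5242, 0.1841, 0.0048], 0.79)]
side sleeve [([0.5246, 0.1866, 0.0811], 0.57)]
side peg_insert [([0.5243, 0.1891, 0.0077], 0.92)]
```

View pics/w7.png

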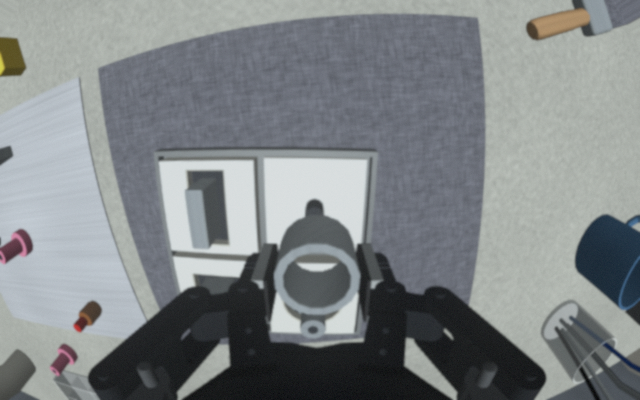

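The sleeve is gripped at (316,280). Its estimates agree with the peg's within about 2 mm in plan, against 9 mm of clearance, so I lower it.

```bash
python3 -m jog '{"offset":[[0,-0.002,-0.025],[0,0,-0.01],[0,0,-0.01],[0,0,-0.01],[0,0,-0.008],[0,0,-0.003],[0,0,0],[0,0,0]],"yaw":[0,0,0,0,0,0,0,0],"jaw":[1,1,1,1,1,1,1,1]}'
```

```text
clock: 25.38
position: [0.5235, 0.1855, 0.0301]
ee_rot: [0.054, 0.999, 0.0, 0.0]
ft_force: [-0.2, 0.2, -1.3]
grip_width: 0.475
grasp_force: 50.8
```

```bash
python3 -m jog '{"offset":[[0,0,-0.001],[0,0,0],[0,0,0]],"yaw":[0,0,0],"jaw":[1,1,1]}'
```

```text
clock: 25.63
position: [0.5234, 0.1856, 0.0292]
ee_rot: [0.054, 0.999, 0.0, 0.0]
ft_force: [-0.4, -0.3, -1.4]
grip_width: 0.474
grasp_force: 50.8
```

```bash
python3 -m jog '{"offset":[[0,0,-0.001],[0,0,-0.001],[0,0,0],[0,0,0]],"yaw":[0,0,0,0],"jaw":[1,1,1,1]}'
```

```text
clock: 25.97
position: [0.5233, 0.1855, 0.027]
ee_rot: [0.054, 0.999, 0.0, 0.0]
ft_force: [-0.6, -0.5, 1.3]
grip_width: 0.47
grasp_force: 51.0
```

```bash
python3 -m jog '{"offset":[[0,0,-0.0005],[0,0,0],[0,0,0],[0,0,0],[0,0,0],[0,0,0.01],[0,0,0.02],[0,0,0.03],[0,0,0.04],[0,0,0.04],[0,0.03,0.03],[0,0.04,0],[0,0.04,0],[0,0.04,0],[0,0,0],[0,0,0]],"yaw":[0,0,0,0,0,0,0,0,0,0,0,0,0,0,0,0],"jaw":[1,0.4,0.4,0.4,0.4,0.4,0.4,0.4,0.4,0.4,0.4,0.4,0.4,0.4,0.4,0.4]}'
python3 - <<'E'
from h import *
state()
for c in('top','side'):
    P=manip.camera(c); save(P,c+'9.png')
    for n in NAMES: print(c,n,[(np.round(d['at'],3).tolist(),round(d['score'],2)) for d in manip.tip_of(P,n)[:3]])
a=cv2.imread('pics/top9.png')[90:260,180:500]; b=cv2.imread('pics/side9.png')[130:320,220:440]
cv2.imwrite('pics/fin.png',np.hstack([cv2.resize(a,(480,255)),np.zeros((255,20,3),np.uint8),cv2.resize(b,(295,255))]))
cv2.imwrite('pics/fins.png',cv2.resize(b[:80,:150],None,fx=5,fy=5,interpolation=3))
E
```

```text
clock: 27.3
position: [0.5221, 0.3377, 0.1959]
ee_rot: [0.051, 0.999, 0.0, -0.0]
ft_force: [0.3, -1.5, 0.7]
grip_width: 0.594
grasp_force: 0.0
t 27.3 pos [0.5221 0.3377 0.1959] closing 84.1 w 0.594 g 0.0 F [ 0.3 -1.5  0.7] q7 0.9
top bush [([0.54, -0.182, 0.0], 0.81), ([0.736, -0.218, 0.001], 0.66), ([0.609, 0.178, 0.013], 0.64)]
top sleeve [([0.526, 0.182, 0.011], 0.74)]
top block [([0.597, 0.094, 0.009], 0.68), ([0.524, 0.184, 0.009], 0.31)]
top plate [([0.52, 0.102, 0.014], 0.79), ([0.322, -0.117, 0.002], 0.63)]
top thick_collar [([0.528, -0.272, 0.003], 0.56)]
top long_plate [([0.429, -0.188, -0.002], 0.57)]
top round_insert [([0.61, 0.178, 0.007], 0.86)]
top square_insert [([0.6, 0.095, 0.005], 0.94), ([0.608, 0.178, 0.012], 0.46), ([0.532, -0.27, 0.002], 0.43)]
top slot_insert [([0.516, 0.104, 0.002], 0.84)]
top peg_insert [([0.522, 0.184, 0.002], 0.88)]
side bush [([0.736, -0.216, 0.001], 0.75), ([0.603, 0.179, 0.001], 0.58), ([0.541, -0.183, 0.003], 0.57)]
side sleeve [([0.526, 0.186, 0.01], 0.62)]
side block [([0.601, 0.09, 0.012], 0.54)]
side plate [([0.519, 0.104, 0.011], 0.81), ([0.32, -0.115, 0.001], 0.77), ([0.523, 0.19, 0.007], 0.3)]
side thick_collar [([0.527, -0.271, 0.001], 0.89)]
side long_plate [([0.436, -0.187, 0.002], 0.74)]
side round_insert [([0.606, 0.179, 0.002], 0.84)]
side square_insert [([0.596, 0.093, 0.004], 0.73), ([0.605, 0.18, 0.012], 0.59)]
side slot_insert [([0.518, 0.105, 0.001], 0.7), ([0.597, 0.095, 0.002], 0.56), ([0.527, 0.182, 0.014], 0.24)]
side peg_insert [([0.522, 0.187, 0.006], 0.63), ([0.596, 0.092, 0.01], 0.32)]
```

View pics/fins.png

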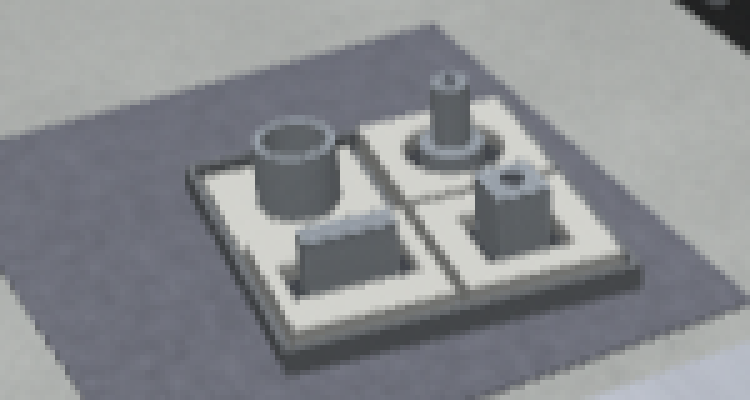

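View pics/fin.png

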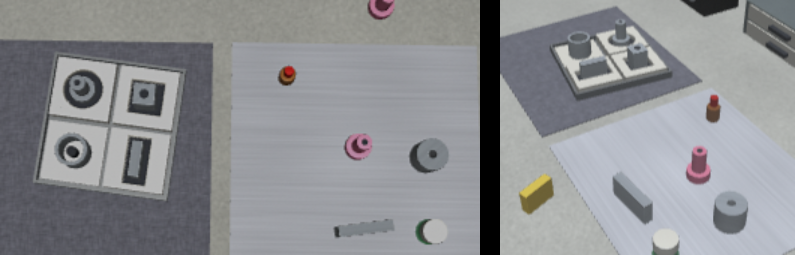

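All four parts are upright and fully down in their own inserts: sleeve at (295,165) in the crop, bush at (450,120), block at (512,210), plate at (350,250). The collar and long plate have not moved, so I hand the job in.

```bash
python3 -c "
from workcell import manip
print(manip.hand_in())"
```

```text
the job is handed in; nothing more can be done
None
```

The bush, block, plate and sleeve are in their inserts, upright and fully down in the last pictures; the look-alikes were left where they stood, and the job was handed in at about 27 s (no verdict was returned).

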